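Turn up the mug warmer with a fingertip

TASK

Turn the round dial of the mug warmer clockwise with a fingertip, by friction on its rubber face or knurled rim, until it clicks in at the big green mark, without running past it, and then let go of it. Pinch or lift nothing: the mug stays standing on its warming plate, the warmer stays where it is, and the things round about are left alone.

Things in the scene. Friction and masses are not known exactly. Their poses are not given: they have to be found in the camera images.
- warmer: White mug warmer standing loose on the worktop on rubber feet, 2.2 kg; a housing 140 (x) x 300 (y) x 44 high mm. Origin at the centre of its underside; z up, -x is its front (towards the robot when its yaw is 0), +y its left. Warming plate (dark steel disc 108 mm across, top 47 mm above the worktop) centred at y = +85 mm, with a mug on it; dial centred at y = -85 mm. It must not be shifted by more than 30 mm.
- dial (a joint): Angle of the dial in rad, growing clockwise seen from above. It clicks into a detent every 0.5236 rad (30 degrees): 0, 0.524, 1.047, 1.571, 2.094, 2.618, with end stops just beyond the first and last. It starts in the detent 0, 0.524 or 1.047; the green mark is at 1.571. Let go between detents, it springs to the nearer one. Pulling out of a detent takes about 0.07 N m, i.e. some 2.2 N along the circle at 33 mm from the axis. Over 1.85 is run past the mark and fails.
- dial_center (a point): Centre of the flat top face of the dial, on its vertical axis, 68 mm above the worktop. The dial is a black disc 90 mm across (93 over the fine ribs of its rim) and 18 mm thick, with a level, grippy rubber face (friction with a finger about 1, varied by a fifth); it is too wide for most grippers to straddle. It sits on a light spring: it gives about 0.45 mm per N downwards after the first 2 N, 5 mm at most, and comes up again.
- dial_pointer (a point): Outer end of the white pointer line on the dial's face, 42 mm from the axis. At dial = 0 it points to the warmer's right (-y of the warmer); at the green mark it points to the warmer's front (-x of the warmer), where the green dot (13 mm across) lies on the housing 56 mm from the axis; the other settings are small grey dots.
- mug_stripe: White mug with small leaves, 95 mm high, 92 mm across (127 with its handle), standing loose on the warming plate, its top 142 mm above the worktop, its handle roughly away from the dial. Origin at the centre of its underside. Not to be moved: fails if shifted over 30 mm or tipped over 0.35 rad.
- jam_jar: Jam jar with a white lid, 68 mm across, 84 mm high, loose, right of the warmer; bystander. Origin at the centre of its underside.
- tin_half: Low tin with a teal label, 75 mm across, 58 mm high, loose, right of the warmer near the hob; bystander. Origin at the centre of its underside.
- mug_blue: White mug, 97 mm high, 78 mm across (110 with handle), loose, left of the warmer; bystander. Origin at the centre of its underside.
- teaspoon: Steel teaspoon, 130 mm long, lying loose left of the warmer; bystander. Origin at the centre of its underside.
- plate_center (a point): Centre of the top of the warming plate, 47 mm above the worktop.

How it is judged:
By the outcome, as a careful person would: the job done as asked, in the order asked, and still so for the second after the job is handed in, with the robot touching nothing.
It also fails if it takes over 51 s, if anything falls off the work surface, if the arm or the gripper's body presses on something with over 40 N, if the wrist force passes 120 N, or if a joint passes its speed limit or range.

ROBOT

A 6-joint arm with a two-finger parallel gripper is mounted at the origin on a cart in front of the work surface, level with it; the furniture and walls round the work are solid. World frame = base frame: x ahead of the robot, y to its left, z up, the work surface at z = 0. Lengths are in m, angles in degrees, forces in N, time in s.
With the tool pointing down it reaches from about 0.4 to 0.825 m from the base axis. Payload 7 kg.
Tool frame: the origin (TCP) lies midway between the tips of the shut fingers; the grasp point (between the pads) lies 19 mm behind it (r.grip_point_offset is the z of the grasp point in the tool frame, in m); z points along the fingers, y is the line along which they close (so a half turn about z gives the same grasp; the last joint's range is limited). The gripper opens to 88 mm and grips with 3 to 60 N. Pads are 19 mm wide; open, the fingers measure 130 mm over their backs; the gripper's body (78 mm by 193 mm) begins 47 mm behind the grasp point.
Start: joints at [-49.612, 20.546, 0.682, 0, -70.136, -16.507], TCP at [0.273, -0.617, 0.227] pointing down, gripper open.
Joint ranges: [-176.03, 176.03], [-82.01, 121.73], [-58.28, 71.71], [-173.87, 95.51], [-174.79, -0.11], [-173.66, 173.66]. Speed limits (degrees/s): [136.94, 136.94, 172.46, 180, 180, 180].

INTERFACE

Orientations are given as [roll, pitch, yaw] about the fixed x, y, z axes, in that order (R = Rz(yaw) Ry(pitch) Rx(roll)).
In Python, from plant import r, viewer, recognise, outline_of, pinpoint gives the robot as it stands.
- The arm moves only by the tool move_arm, never from a script. Its argument "targets" is a list of rows, each a list of 2 entries, a list of its own where there are three numbers: the shift along the tool's x, y, z in cm, then the turn, a rotation vector about the tool's x, y, z in rad. A call has 1 to 5 rows; each row is the pose to reach, as a shift and turn from the pose commanded when the call began, along the tool's axes at that moment; what a row does not reach only later rows make up. A row lasts 1/8 s, in which the tool goes at most 62.5 mm and 10.7 degrees, less where a joint would pass 70% of its speed; a pose out of reach is approached as far as the arm can. A call with a gripper value outside its range is refused whole. "jaw" is the finger opening in cm, from 0 to 8.76, set as the call begins (left out, the last holds). The fingers move at their own pace and stop on an object; "squeeze" is the grip in N (left out, the last holds). Time passes only in rows, so rows that repeat a pose let the fingers close. It gives the time, the measured TCP pose, the force, the opening and the grip force at its end, in the units of the state.
- r.get_state(): the state, without advancing time (a new reading comes with each control period).
- viewer.capture(name): name is "scene" or "top" or "wrist"; returns a dict with "image" (420x560x3 uint8, blue, green, red), "intrinsics" (3x3 intrinsics, pixels), "camera_from_world" (4x4, takes a point from world to camera coordinates). Camera axes: x right, y up, looking along -z (the intrinsics and any distortion apply to the point x, -y, -z); pixel columns grow to the right and rows downward; lengths in m; the calibration is good to about 2 mm. A picture is of the moment at which its call begins. There is no depth.
- r.close_job(): hands the job in; it is judged then, once.
Trained networks look in the newest picture that a camera, given by its name, has taken for a name from the list of things; names that differ only in an ending like _2 or _b are one class to them, and where a whole thing is asked for, a point or a joint stands for the part that bears it (a point fixed in the world has none). Each returns a list of dicts, best first, with "score" (0 to 1); they miss things now and then, are a little off and sometimes report something else, mostly with a low value. They report only what shows in the picture. A call takes as long as a camera call.
- recognise(label, camera): "box" ([left, top, right, bottom] in pixels, round what is visible of it).
- outline_of(label, camera): "mask" (420x560 bool, what is visible of it) and "box" ([left, top, right, bottom] in pixels, round what is visible of it).
- pinpoint(label, camera): "location" ([row, column] in pixels: a listed point, or the origin of a listed thing).
The state is a dict: "time_s": time; "joints": joint angles; "qd": joint speeds; "joint_torque": joint torques, N m; "tcp_pos": TCP position; "eef_rot": TCP orientation; "contact_force": force on the tool from outside, world axes, zero at the start; "moment": the same for the moment, N m; "gripper_width": finger opening in m; "gripper_force": force on a finger pad.
Only numpy, scipy, OpenCV 4.12 (cv2) and the standard library are available. Lean on these libraries where they do the work, as an engineer would, in place of code of your own. Each camera call takes 0.05 s, during which the arm holds its last target. There are 200 camera calls.

## Working session

There is one attempt and no reset: what is moved stays moved. The work goes in short steps, Python scripts to look and compute and a tool call to move; the robot and the scene stay as the last step left them, time stands still between calls to the robot, and variables do not carry over. Pictures are saved under pics/ and viewed, at most 10 in all, crops included, and the job is handed in when it is done.

Besides the shell and the picture viewer there is one more tool, called after "Request:" as name(argument=value, ...) on one line, values as JSON. move_arm: Moves the arm, as the interface text tells. Its arguments: {"type":"object","properties":{"targets":{"type":"array","items":{"type":"array"}},"jaw":{"type":"number"},"squeeze":{"type":"number"}},"required":["targets"]}

```bash
mkdir -p pics; cat > h.py <<'E'
import numpy as np, cv2
from plant import r, viewer, recognise, outline_of, pinpoint
def ray(c,px):
    K=np.array(c["intrinsics"]);M=np.array(c["camera_from_world"])
    d=np.linalg.inv(K)@[px[1],px[0],1]; d=np.array([d[0],-d[1],-d[2]])
    R=M[:3,:3]; return -R.T@M[:3,3], R.T@d
def at(c,px,z):
    o,d=ray(c,px); return o+d*(z-o[2])/d[2]
def proj(c,p):
    M=np.array(c["camera_from_world"]);q=M[:3,:3]@p+M[:3,3]
    u=np.array(c["intrinsics"])@[q[0],-q[1],-q[2]]; return u[:2]/u[2]
E
python3 - <<'E'
from h import *
for cam in ("top","scene"):
    c=viewer.capture(cam); cv2.imwrite(f"pics/{cam}0.png",c["image"])
    for n,z in (("dial_center",.068),("dial_pointer",.068),("plate_center",.047),("warmer",0),("mug_stripe",.047),("jam_jar",0),("tin_half",0),("mug_blue",0),("teaspoon",0)):
        l=pinpoint(n,cam)
        for d in l[:2]: print(cam,n,round(d["score"],2),np.round(d["location"],1),at(c,d["location"],z).round(4))
s=r.get_state(); print(s["time_s"],s["tcp_pos"],s["eef_rot"],s["contact_force"],s["gripper_width"])
E
```

```text
top dial_center 0.84 [223.7 317.2] [ 0.5413 -0.003   0.068 ]
top dial_pointer 0.91 [235.1 316.9] [ 5.052e-01 -5.000e-04  6.800e-02]
top plate_center 0.71 [204.9 266.9] [0.6113 0.1545 0.047 ]
top warmer 0.96 [220.4 291. ] [0.5672 0.078  0.    ]
top mug_stripe 0.91 [206.8 262.6] [0.6055 0.1684 0.047 ]
top jam_jar 0.64 [258.3 399.2] [ 0.4319 -0.2684  0.    ]
top tin_half 0.61 [199.8 386.5] [ 0.6275 -0.2417  0.    ]
top mug_blue 0.78 [229.2 184.3] [0.5481 0.4311 0.    ]
top teaspoon 0.49 [268.2 192.2] [0.4189 0.4032 0.    ]
scene dial_center 0.92 [212.5 313.6] [ 0.5413 -0.0023  0.068 ]
scene dial_pointer 0.83 [220.9 325.4] [ 0.4993 -0.0103  0.068 ]
scene plate_center 0.97 [223.1 246.7] [0.6077 0.1531 0.047 ]
scene warmer 0.94 [237.1 276.4] [ 0.5716  0.0874 -0.    ]
scene mug_stripe 0.68 [223.3 243.4] [0.611  0.1607 0.047 ]
scene tin_half 0.74 [189.  372.6] [ 0.6203 -0.2567  0.    ]
scene mug_blue 0.96 [289.1 152.8] [0.5512 0.4251 0.    ]
scene teaspoon 0.64 [330.3 184.8] [0.4041 0.4051 0.    ]
1.0 [ 0.27325281 -0.61718843  0.22657854] [-1.79999959e+02  1.44796528e-03 -1.56119859e+02] [-0.43734255  0.15471237 -0.49116515] 0.0873404817005909
```

View pics/top0.png

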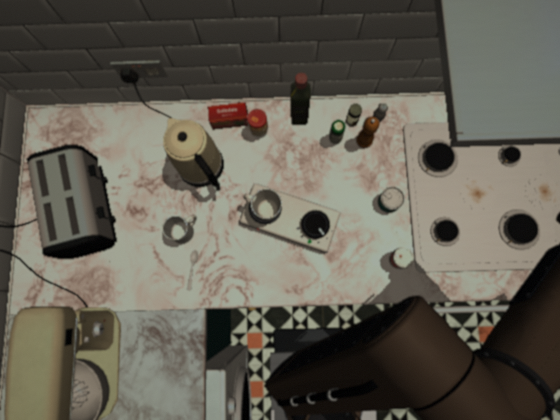

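View pics/scene0.png

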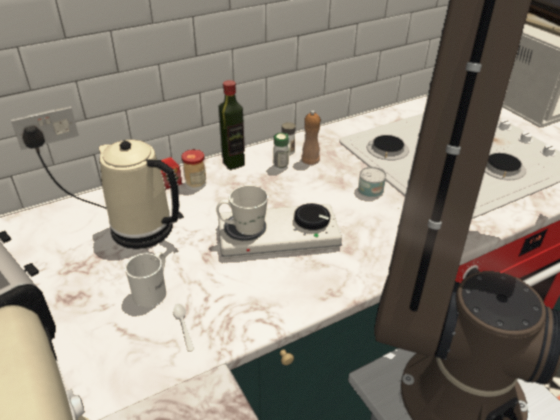

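The top view shows the warmer tilted (yaw about -23°), with the dial near px (316,223). The dial-to-plate distance comes out at 171 mm against 170 given. The network disagrees with the picture on the pointer, so I'll zoom in.

```bash
python3 - <<'E'
from h import *
out=[]
C=np.array([.541,-.003,.068]);u=np.deg2rad(-23.4)
for cam in("top","scene"):
    c=viewer.capture(cam);im=c["image"]
    H=[]
    # rectify dial plane
    w=[C+np.array([a,b,0])*.07 for a,b in((1,1),(1,-1),(-1,-1),(-1,1))]
    src=np.float32([proj(c,p) for p in w]); M=cv2.getPerspectiveTransform(src,np.float32([[0,0],[400,0],[400,400],[0,400]]))
    o=cv2.warpPerspective(im,M,(400,400),flags=cv2.INTER_CUBIC); out.append(o)
    g=o.min(2).astype(float)
    y,x=np.mgrid[:400,:400]-200; rr=np.hypot(x,y)
    for k in range(4):
        d=.5236*k  # dial: world dir
        a=np.array([np.cos(d)*np.sin(u)-np.sin(d)*np.cos(u), -np.cos(d)*np.cos(u)-np.sin(d)*np.sin(u)])
        print(cam,k,a.round(2),[int(g[int(200-a[0]*t*400/.14),int(200-a[1]*t*400/.14)]) for t in(.015,.02,.025,.03,.035)])
cv2.imwrite("pics/dial.png",np.hstack(out))
E
```

```text
top 0 [-0.4  -0.92] [11, 11, 15, 21, 20]
top 1 [-0.8 -0.6] [52, 63, 56, 56, 52]
top 2 [-0.99 -0.11] [49, 58, 30, 13, 18]
top 3 [-0.92  0.4 ] [9, 13, 14, 14, 24]
scene 0 [-0.4  -0.92] [36, 37, 37, 51, 54]
scene 1 [-0.8 -0.6] [87, 109, 108, 105, 102]
scene 2 [-0.99 -0.11] [50, 90, 71, 48, 48]
scene 3 [-0.92  0.4 ] [35, 36, 35, 37, 45]
```

View pics/dial.png

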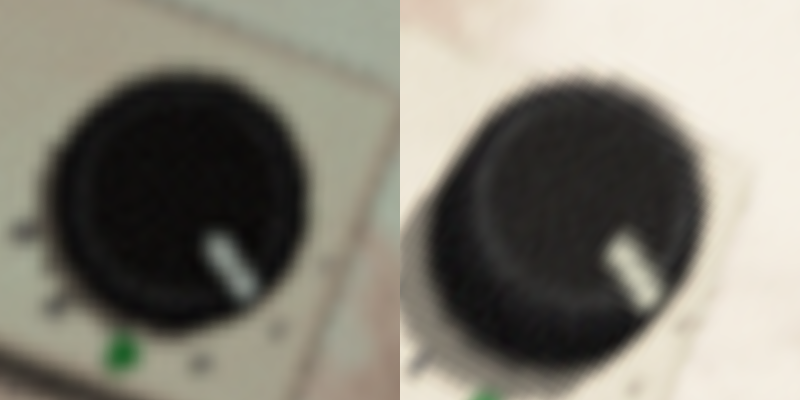

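The pointer sits at the second dot, so the dial is at 0.524 and needs +60°. I'll press the shut fingertips on the right part of the face and turn the tool about the dial axis. First I hover there.

```bash
cat >> h.py <<'E'
from scipy.spatial.transform import Rotation as Ro
def goto(p,yaw):
    s=r.get_state(); R=Ro.from_euler("xyz",s["eef_rot"],degrees=True)
    print("shift cm",(R.inv().apply(np.array(p)-s["tcp_pos"])*100).round(2),"rot",(R.inv()*Ro.from_euler("xyz",[180,0,yaw],degrees=True)).as_rotvec().round(3), s["time_s"],s["tcp_pos"],s["eef_rot"],s["contact_force"])
E
python3 -c "
from h import *
goto([.546,-.026,.17],-83.4)"
```

```text
shift cm [-48.88  43.01   5.66] rot [ 0.    -0.    -1.269] 1.1 [ 0.27324967 -0.61718676  0.22655394] [ 1.79998973e+02 -1.17458021e-03 -1.56117109e+02] [-0.29926337 -0.03284426  0.68538535]
```

Request:
move_arm(targets=[[[-48.9,43,0],[0,0,-1.27]],[[-48.9,43,0],[0,0,-1.27]],[[-48.9,43,0],[0,0,-1.27]],[[-48.9,43,0],[0,0,-1.27]],[[-48.9,43,0],[0,0,-1.27]]], jaw=0, squeeze=10)

```text
time_s: 1.72
tcp_pos: [0.4049, -0.3317, 0.2269]
eef_rot: [-179.9, -0.0, -102.1]
contact_force: [1.0, -0.0, -0.3]
gripper_width: 0.0431
gripper_force: 0.0
```

```bash
python3 -c "
from h import *
goto([.546,-.026,.2],-83.4)"
```

```text
shift cm [-32.85  -7.41   2.69] rot [-0.001 -0.    -0.326] 1.725 [ 0.40490846 -0.33174273  0.22688547] [-1.79949610e+02 -9.78901873e-03 -1.02056897e+02] [ 0.96995436 -0.01184465 -0.2859066 ]
```

Request:
move_arm(targets=[[[-32,-7,1],[0,0,-0.32]],[[-32,-7,1],[0,0,-0.32]],[[-32,-7,1],[0,0,-0.32]],[[-32,-7,1],[0,0,-0.32]],[[-32,-7,1],[0,0,-0.32]]])

```text
time_s: 2.35
tcp_pos: [0.5357, -0.0477, 0.2175]
eef_rot: [-179.9, 0.0, -84.0]
contact_force: [1.4, -0.5, -0.3]
gripper_width: 0.0009
gripper_force: 0.0
```

```bash
python3 - <<'E'
from h import *
goto([.546,-.026,.17],-83.4)
for cam in("wrist","top"):
    c=viewer.capture(cam); cv2.imwrite(f"pics/{cam}1.png",c["image"])
    for n,z in (("dial_center",.068),("dial_pointer",.068),("plate_center",.047)):
        for d in pinpoint(n,cam)[:1]: print(cam,n,round(d["score"],2),np.round(d["location"],1),at(c,d["location"],z).round(4))
    for d in outline_of("dial",cam)[:1]:
        y,x=np.nonzero(d["mask"]); print(d["score"],d["box"])
E
```

```text
shift cm [-2.05 -1.25  4.75] rot [-0.001  0.    -0.011] 2.35 [ 0.53568324 -0.04772554  0.21748454] [-1.79937712e+02  1.54155554e-03 -8.40467210e+01] [ 1.44371292 -0.47574526 -0.27991632]
wrist dial_center 0.68 [237.8 266.6] [0.5408 0.0024 0.068 ]
wrist dial_pointer 0.85 [221.4 294.7] [ 0.5123 -0.0201  0.068 ]
0.68 [225.1, 196.2, 302.9, 257.5]
top dial_pointer 0.57 [234.5 319.6] [ 0.5069 -0.009   0.068 ]
0.7 [301.0, 214.2, 332.5, 237.9]
```

View pics/wrist1.png

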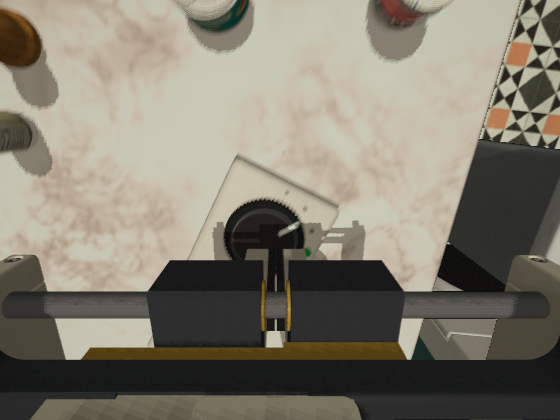

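The wrist view shows the dial at px (265,237), with the pointer towards (297,226). That gives a centre of about (0.541, 0.002) and a dial setting of 0.524, matching the earlier estimate. Descending to hover.

Request:
move_arm(targets=[[[-2,-1.1,6.2],[0,0,0]],[[-2,-1.1,12],[0,0,0]],[[-2,-1.1,13.6],[0,0,0]],[[-2,-1.1,13.6],[0,0,0]],[[-2,-1.1,13.6],[0,0,0]]])

```text
time_s: 3.48
tcp_pos: [0.5456, -0.0288, 0.0834]
eef_rot: [-179.8, 0.0, -84.1]
contact_force: [0.5, -0.5, 0.1]
gripper_width: 0.0006
gripper_force: 0.0
```

```bash
python3 -c "
from h import *
goto([.545,-.026,.068],-83.4)"
```

```text
shift cm [-0.29  0.04  1.54] rot [-0.004  0.    -0.012] 3.475 [ 0.54561073 -0.02881851  0.08337141] [-1.79793555e+02  7.32706211e-03 -8.40679207e+01] [ 0.51644445 -0.45119569  0.1063359 ]
```

Request:
move_arm(targets=[[[0,0,1.0],[0,0,0]],[[0,0,1.4],[0,0,0]],[[0,0,1.6],[0,0,0]],[[0,0,1.75],[0,0,0]],[[0,0,1.75],[0,0,0]]])

```text
time_s: 4.1
tcp_pos: [0.5448, -0.0289, 0.0646]
eef_rot: [-179.9, -0.0, -84.0]
contact_force: [-1.9, -0.0, 9.3]
gripper_width: 0.0005
gripper_force: 4.5
```

Request:
move_arm(targets=[[[-0.015,0.3,0],[0,0,0.1]],[[-0.06,0.596,0],[0,0,0.2]],[[-0.134,0.887,0],[0,0,0.3]],[[-0.237,1.168,0],[0,0,0.4]],[[-0.367,1.438,0],[0,0,0.5]]])

```text
time_s: 4.72
tcp_pos: [0.5308, -0.0266, 0.065]
eef_rot: [-179.8, 0.1, -112.9]
contact_force: [0.4, -1.6, 7.6]
gripper_width: 0.0003
gripper_force: 4.2
```

```bash
python3 - <<'E'
from h import *
o=[]
C=np.array([.541,.001,.066])
for cam in("scene","top"):
    c=viewer.capture(cam)
    src=np.float32([proj(c,C+np.array([a,b,0])*.07) for a,b in((1,1),(1,-1),(-1,-1),(-1,1))])
    M=cv2.getPerspectiveTransform(src,np.float32([[0,0],[400,0],[400,400],[0,400]]))
    o.append(cv2.warpPerspective(c["image"],M,(400,400),flags=cv2.INTER_CUBIC))
    for d in pinpoint("dial_pointer",cam)[:1]: print(cam,round(d["score"],2),at(c,d["location"],.066).round(4))
cv2.imwrite("pics/mid.png",np.hstack(o))
E
```

```text
scene 0.75 [0.4916 0.0034 0.066 ]
top 0.51 [0.5023 0.0069 0.066 ]
```

View pics/mid.png

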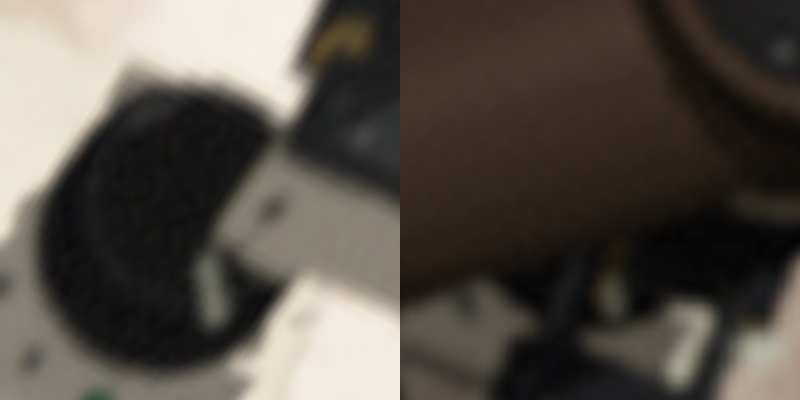

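The rectified scene view shows the pointer line from (205,260) to (218,325), so the dial has followed to about 1.0. I'll turn it one more detent.

Request:
move_arm(targets=[[[-0.018,0.329,0],[0,0,0.11]],[[-0.072,0.655,0],[0,0,0.22]],[[-0.161,0.972,0],[0,0,0.33]],[[-0.286,1.278,0],[0,0,0.44]],[[-0.427,1.542,0],[0,0,0.54]]])

```text
time_s: 5.55
tcp_pos: [0.5176, -0.0167, 0.0647]
eef_rot: [-179.9, 0.1, -143.8]
contact_force: [-1.1, 0.2, 8.9]
gripper_width: 0.0001
gripper_force: 4.4
```

```bash
cat > look.py <<'E'
from h import *
import sys
C=np.array([.541,.001,.067])
c=viewer.capture("scene")
src=np.float32([proj(c,C+np.array([a,b,0])*.08) for a,b in((1,1),(1,-1),(-1,-1),(-1,1))])
M=cv2.getPerspectiveTransform(src,np.float32([[0,0],[400,0],[400,400],[0,400]]))
cv2.imwrite(sys.argv[1],cv2.warpPerspective(c["image"],M,(400,400),flags=cv2.INTER_CUBIC))
for n,z in(("dial_pointer",.068),("dial_center",.068),("warmer",0),("plate_center",.047)):
    for d in pinpoint(n,"scene")[:1]: print(n,round(d["score"],2),at(c,d["location"],z).round(4))
E
python3 look.py pics/end1.png
```

```text
dial_pointer 0.9 [0.4896 0.017  0.068 ]
dial_center 0.76 [ 0.5335 -0.0048  0.068 ]
warmer 0.72 [0.5679 0.0886 0.    ]
plate_center 0.84 [0.5977 0.1598 0.047 ]
```

View pics/end1.png

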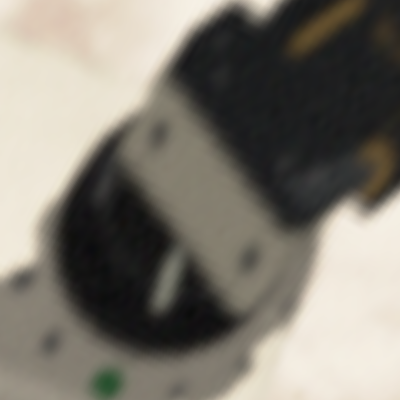

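The pointer line, from (180,250) to (160,308), now aims at the green dot at (107,383), about 19° against 23° expected. Lifting off and backing away.

Request:
move_arm(targets=[[[0,0,-0.6],[0,0,0]],[[0,0,-3],[0,0,0]],[[0,0,-9],[0,0,0]],[[0,0,-14],[0,0,0]],[[4,0,-16],[0,0,0]]])

```text
time_s: 6.42
tcp_pos: [0.4865, -0.0398, 0.2265]
eef_rot: [-179.9, 0.2, -143.6]
contact_force: [-1.0, -0.3, -0.5]
gripper_width: 0.0005
gripper_force: 0.0
```

```bash
python3 -c "
from h import *
goto([.45,-.25,.24],-143)"
```

```text
shift cm [ 15.42 -14.75  -1.38] rot [-0.002  0.004 -0.01 ] 6.425 [ 0.48649639 -0.03976106  0.22649099] [-179.87844028    0.21628752 -143.56450796] [-0.96957136 -0.2903607  -0.51573623]
```

Request:
move_arm(targets=[[[15,-15,-1.5],[0,0,0]],[[15,-15,-1.5],[0,0,0]],[[15,-15,-1.5],[0,0,0]],[[15,-15,-1.5],[0,0,0]],[[15,-15,-1.5],[0,0,0]]])

```text
time_s: 7.05
tcp_pos: [0.4517, -0.2517, 0.2383]
eef_rot: [180.0, -0.0, -143.8]
contact_force: [-0.7, 0.1, -1.6]
gripper_width: 0.0004
gripper_force: 0.0
```

```bash
python3 look.py pics/end2.png
```

```text
dial_pointer 0.56 [0.4996 0.0219 0.068 ]
dial_center 0.81 [ 0.5435 -0.0049  0.068 ]
warmer 0.84 [0.5634 0.0908 0.    ]
plate_center 0.68 [0.6081 0.1579 0.047 ]
```

View pics/end2.png

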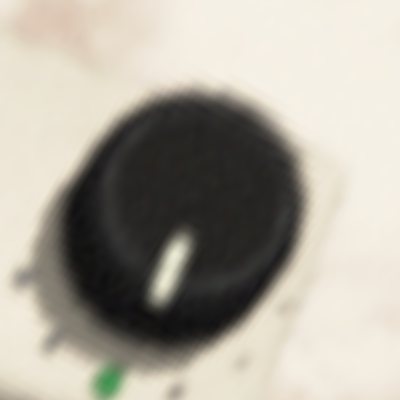

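With the dial released, the pointer line from (188,235) to (157,302) lies at 25° against 23° expected, aimed at the green dot at (108,380). The dial is in the green detent, so I'm handing in.

```bash
python3 -c "
from h import *
print(r.close_job())"
```

```text
the job is handed in; nothing more can be done
None
```

The dial now sits at the green mark, two clicks clockwise from 0.524, and the arm has let go and is clear; I handed the job in at about 7 s on the robot's clock, and it gave no verdict.

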